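Shut, latch and interlock the spin coater

TASK

Make the spin coater ready to run: lower its lid until it is fully shut, then swing the hook latch across the lid until its hook rests fully round the catch stud, and then take the tongue key from its parking stand and push it straight down into the slot of the interlock switch until it is fully home. Let go of everything at the end, and leave the other things on the table where they are.

Things in the scene. Friction and masses are not known exactly. Their poses are not given: they have to be found in the camera images.
- spinner: the spin coater, fixed to the table: a white open-topped chamber 140 (x) x 136 (y) x 70 mm with an aluminium disc inside; origin at table level under the chamber's centre, its front panel faces its own -x, z up. Steel lugs at its front corners carry the latch pivot (right, -y) and the catch stud (left, +y); the interlock switch, a dark grey column with a wider aluminium head, stands at its left side (+y)
- lid (a joint): hinge angle of the lid in rad: 0 is shut, positive is raised (up to 1.2); a stiff hinge, the lid stays where it is left and goes down with 1 to 3 N on its front part. The lid is a grey frame, 144 x 136 x 6 mm, with a clear window and a short lip at the front; it turns about a level line along the spinner's y axis through point lid_hinge at the rear. Shut, its top is 77 mm above the table
- lid_hinge (a point): on the lid's hinge line, 74 mm behind the chamber's centre, 72 mm above the table; axes as the spinner
- lid_press (a point): point on the top face of the lid's front frame, 133 mm from the hinge line and 5 mm above its level when shut (14 mm inside the frame's front edge); moves with the lid
- latch (a joint): angle of the hook latch in rad: 0 is closed (the bar lies along the spinner's +y across the lid, the mouth of its hook round the catch stud, at its stop), positive is swung open toward the spinner's front (up to 1.5), counter-clockwise seen from above. Stiff: it stays where it is left and needs 1 to 2 N at the knob
- latch_pivot (a point): on the latch's upright pivot axis, at the underside of the bar, 82 mm above the table, 55 mm to the front and 80 mm to the right of the chamber's centre. The latch is a flat steel bar 14 mm wide, 5 mm thick, 176 mm long, level, swinging about this axis
- latch_knob (a point): on the axis of the latch's upright black round knob, 95 mm from the pivot, 16 mm in diameter, 36 mm tall (87 to 123 mm above the table); this point is 111 mm above the table, 12 mm below the knob's top
- stud (a point): the catch: an upright steel stud 12 mm in diameter with an 18 mm head, top 95 mm above the table, 160 mm from the latch pivot; this point lies within the bar's thickness
- key: the loose tongue key, 40 to 85 g: a flat steel tongue pointing down, 5 mm thick (its x), 18 mm wide (its y), 22 mm long with a slightly narrower end, under a black flange 22 x 34 x 5 mm and a black upright handle 14 mm thick (x) x 30 mm wide (y) whose top is 71 mm above the origin. Origin at the tongue's lower end, z up along the handle. It is the same either way round (half turn about z)
- key_grip (a point): point in the key's handle, 50 mm above its origin, 21 mm below its top: a place to pinch it across its 14 mm
- stand: the parking stand, fixed to the table: aluminium block 44 x 46 mm, top 34 mm above the table, on a foot 60 x 66 mm, with a loose slot 10 x 23 mm that holds the key's tongue with the flange resting on the top; origin at table level under its centre. It stands to the right or to the left of the spin coater
- slot (a point): centre of the mouth of the slot in the top of the interlock switch, 92 mm above the table; slot 8 mm (spinner's x) x 21 mm (spinner's y), 26 mm deep, upright, edges chamfered 1.5 mm; axes as the spinner. The aluminium head round it is 44 x 46 mm. When the key is home its flange rests on the head and its origin is 22 mm below this point
- tape: a roll of green tape, 85 mm across, 19 mm tall, lying flat; a bystander; origin at its underside's centre
- timer: a small white bench timer with three buttons, 70 x 62 x 21 mm; a bystander; origin at its underside's centre
Not all that is in view belongs to the job. There is more than one size of the spinner; the job needs the larger.

How it is judged:
By the outcome, as a careful person would: the job done as asked, in the order asked, and still so for the second after the job is handed in, with the robot touching nothing.
It also fails if it takes over 72 s, if anything falls off the work surface, if the arm or the gripper's body presses on something with over 40 N, if the wrist force passes 120 N, or if a joint passes its speed limit or range.

ROBOT

A 6-joint arm with a two-finger parallel gripper is mounted at the origin on a cart in front of the work surface, level with it; the furniture and walls round the work are solid. World frame = base frame: x ahead of the robot, y to its left, z up, the work surface at z = 0. Lengths are in m, angles in rad, forces in N, time in s.
With the tool pointing down it reaches from about 0.35 to 0.725 m from the base axis. Payload 6 kg.
Tool frame: the origin (TCP) lies midway between the tips of the shut fingers; the grasp point (between the pads) lies 19 mm behind it (env.tcp_to_grasp is the distance from the TCP to the grasp point, in m); z points along the fingers, y is the direction in which the jaws open and shut (so a half turn about z gives the same grasp; the last joint's range is limited). The gripper opens to 85 mm and grips with 20 to 120 N. Pads are 22 mm wide; open, the fingers measure 114 mm over their backs; the gripper's body (76 mm by 85 mm) begins 54 mm behind the grasp point. The pads swing forward as they close: fully open they stand 13 mm farther back than shut.
Start: joints at [1.579, 0.04, 0.085, 0, -1.615, -0.334], TCP at [0.192, 0.568, 0.231] pointing down, gripper open.
Joint ranges: [-2.56, 2.56], [-1.29, 2.01], [-1.08, 1.49], [-3.29, 1.98], [-2.81, -0.18], [-2.99, 2.99]. Speed limits (rad/s): [2.57, 2.57, 3.01, 3.14, 3.14, 3.14].

INTERFACE

Orientations are given as a 3x3 rotation matrix whose columns are the frame's x, y, z axes.
In Python, from rig import monitor, eyes, job_done, env gives the robot as it stands.
- The arm moves only by the tool apply_moves, never from a script. Its arguments are lists of equal length, an entry for each row: "dp": the shift along the tool's x, y, z in cm, a list of three; "twist": the turn, a rotation vector about the tool's x, y, z in rad, a list of three; "grip": the finger opening in cm, from 0 to 8.54. In form: {"dp": [[tx, ty, tz], ...], "twist": [[rx, ry, rz], ...], "grip": [grip, ...]}. A call has 1 to 10 rows; each row shifts and turns the pose as measured when the row begins, along the tool's axes as they then stand; what a row does not reach is not made up. A row lasts 1/10 s, in which the tool goes at most 50 mm and 8.59 degrees, less where a joint would pass 70% of its speed; a pose out of reach is approached as far as the arm can. A call is refused whole if a number of a shift passes 5 or a number of a turn 0.15, either way. A call with a gripper value outside its range is refused whole. The fingers move at their own pace and stop on an object; "force" is the grip in N (left out, the last holds). Time passes only in rows, so rows that do not move let the fingers close. It gives the time, the measured TCP pose, the force and the opening at its end, in the units of the state.
- monitor.read_state(): the state, without advancing time (a new reading comes with each control period).
- eyes.camera(name): name is "scene" or "top" or "wrist"; returns a dict with "frame" (384x512x3 uint8, red, green, blue), "z_map" (384x512 float32, m along the optical axis (not along the pixel's ray), 0 where there is no reading), "intrinsics" (3x3 intrinsics, pixels), "world_from_camera" (4x4, takes a point from camera to world coordinates). Camera axes: x right, y up, looking along -z (the intrinsics and any distortion apply to the point x, -y, -z); pixel columns grow to the right and rows downward; lengths in m; the calibration is good to about 2 mm. A picture is of the moment at which its call begins.
- job_done(): hands the job in, once; it reports no verdict.
The state is a dict: "time_s": time; "qpos": joint angles; "dq": joint speeds; "tau": joint torques, N m; "tool_pos": TCP position; "tool_rot": TCP orientation; "ft_force": force on the tool from outside, world axes, zero at the start; "wrist_torque": the same for the moment, N m; "width": finger opening in m.
Only numpy, scipy, OpenCV 4.12 (cv2) and the standard library are available. Lean on these libraries where they do the work, as an engineer would, in place of code of your own. Each camera call takes 0.05 s, during which the arm holds its last target. There are 200 camera calls.

## Working session

There is one attempt and no reset: what is moved stays moved. The work goes in short steps, Python scripts to look and compute and a tool call to move; the robot and the scene stay as the last step left them, time stands still between calls to the robot, and variables do not carry over. Pictures are saved under pics/ and viewed, about 8 in all and at most 12, crops included, and the job is handed in when it is done.

Besides the shell and the picture viewer there is one more tool, called after "Emit:" by a JSON object that holds its "op" and its "data", one argument or row to a line. apply_moves: Moves the arm, as the interface text tells. Its arguments: {"type":"object","properties":{"dp":{"type":"array"},"twist":{"type":"array"},"grip":{"type":"array"},"force":{"type":"number"}},"required":["dp","twist","grip"]}

```bash
mkdir -p pics; ls; cat > h.py <<'E'
import numpy as np, cv2
from rig import monitor, eyes, job_done, env
def snap(n,f=None):
    c=eyes.camera(n); np.savez(f'pics/{f or n}.npz',**c)
    cv2.imwrite(f'pics/{f or n}.png',cv2.cvtColor(c['frame'],cv2.COLOR_RGB2BGR)); return c
def load(f): return dict(np.load(f'pics/{f}.npz'))
def cloud(c):
    z=c['z_map'];K=c['intrinsics'];T=c['world_from_camera']
    v,u=np.mgrid[:z.shape[0],:z.shape[1]]
    P=np.stack([(u-K[0,2])/K[0,0]*z,-(v-K[1,2])/K[1,1]*z,-z],-1)
    return P@T[:3,:3].T+T[:3,3]
def ray(c,u,v,h):
    K=c['intrinsics'];T=c['world_from_camera']
    d=T[:3,:3]@np.array([(u-K[0,2])/K[0,0],-(v-K[1,2])/K[1,1],-1]);o=T[:3,3]
    return o+d*(h-o[2])/d[2]
def proj(c,p):
    K=c['intrinsics'];T=c['world_from_camera']
    q=T[:3,:3].T@(np.array(p)-T[:3,3]); return K[0,2]-K[0,0]*q[0]/q[2], K[1,2]+K[1,1]*q[1]/q[2]
E
python3 - <<'E'
from h import *
np.set_printoptions(precision=4,suppress=True)
a=snap('scene');b=snap('top')
for c in(a,b): print(c['intrinsics'],c['world_from_camera'],(c['z_map']>0).mean())
s=monitor.read_state();print({k:np.round(v,3) for k,v in s.items()}, env.tcp_to_grasp)
im=np.hstack([cv2.imread('pics/top.png'),cv2.imread('pics/scene.png')])
cv2.imwrite('pics/both.png',np.vstack([cv2.imread('pics/top.png')]))
E
```

```text
pics
[[370.1242   0.     255.4738]
 [  0.     370.1242 191.2269]
 [  0.       0.       1.    ]] [[ 0.9027  0.318  -0.2899  0.2782]
 [-0.4302  0.6858 -0.5871 -0.5535]
 [ 0.0122  0.6547  0.7558  0.7965]
 [ 0.      0.      0.      1.    ]] 0.9960225423177084
[[450.2567   0.     257.8733]
 [  0.     450.2567 198.9169]
 [  0.       0.       1.    ]] [[ 0.0039  0.9968 -0.0796  0.461 ]
 [-1.      0.0032 -0.0095 -0.0199]
 [-0.0092  0.0797  0.9968  1.2245]
 [ 0.      0.      0.      1.    ]] 0.9957834879557291
{'time_s': np.float64(0.1), 'qpos': array([ 1.579,  0.041,  0.084, -0.   , -1.616, -0.334]), 'dq': array([-0.001, -0.003,  0.003,  0.001, -0.001,  0.001]), 'tau': array([ -0.005, -36.934,  34.829,   6.952,  -0.004,   0.   ]), 'tool_pos': array([0.192, 0.568, 0.23 ]), 'tool_rot': array([[ 0.947, -0.32 , -0.   ],
       [-0.32 , -0.947, -0.002],
       [ 0.   ,  0.002, -1.   ]]), 'ft_force': array([0.582, 0.078, 0.407]), 'wrist_torque': array([-0.004, -0.028,  0.01 ]), 'width': np.float64(0.085)} 0.0187
```

View pics/top.png

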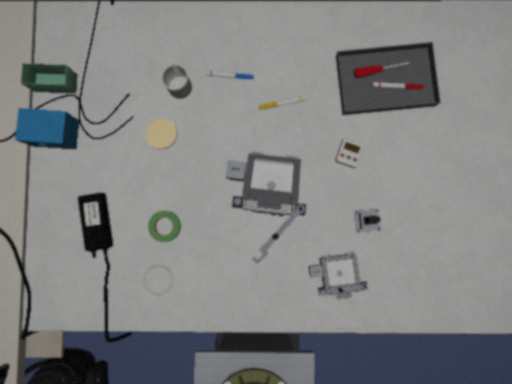

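View pics/scene.png

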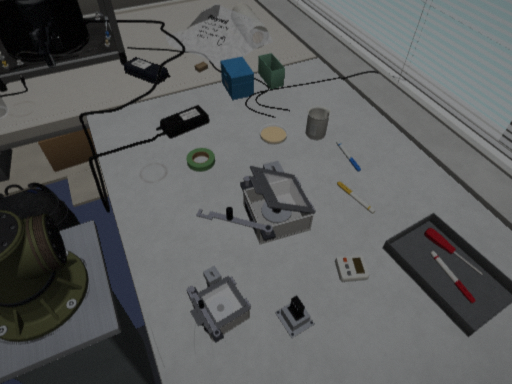

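The top view shows the large spinner at (271,183) with its lid raised, its switch at (236,170), and its open latch running from (302,209) to (258,258). The key in its stand is at (370,220), and the smaller decoy spinner is at (340,273). Tape is at (165,226) and the timer at (349,152).

What could be mistaken for the target:
- **Spinner:** large at (271,183), small at (340,273). I choose the large one.
- **Key:** only (370,220). The small spinner's knob at about (343,293) also looks dark.

```bash
python3 - <<'E'
from h import *
np.set_printoptions(precision=4,suppress=True)
b=load('top');P=cloud(b);a=load('scene');Q=cloud(a)
tbl=P[300:320,200:290].reshape(-1,3);print('table z',np.median(tbl[:,2]), np.median(Q[330:350,200:260,2]))
def band(P,x0,x1,y0,y1,z0,z1):
    m=(P[...,0]>x0)&(P[...,0]<x1)&(P[...,1]>y0)&(P[...,1]<y1)&(P[...,2]>z0)&(P[...,2]<z1);return P[m]
print('spin centre',P[183,271],'sw',P[170,236],'stand',P[220,370],P[213,362])
# crop enlarge
im=cv2.imread('pics/top.png')
c1=cv2.resize(im[140:270,215:315],None,fx=4.5,fy=4.5,interpolation=cv2.INTER_CUBIC)
c2=cv2.resize(im[200:240,345:390],None,fx=4.5,fy=4.5,interpolation=cv2.INTER_CUBIC)
o=np.zeros((c1.shape[0],c1.shape[1]+c2.shape[1],3),np.uint8);o[:,:c1.shape[1]]=c1;o[:c2.shape[0],c1.shape[1]:]=c2
z=P[140:270,215:315,2];zz=cv2.applyColorMap((np.clip(z/0.2,0,1)*255).astype(np.uint8),cv2.COLORMAP_JET)
o[200:200+260,c1.shape[1]:c1.shape[1]+200]=cv2.resize(zz,(200,260),interpolation=cv2.INTER_NEAREST)
cv2.imwrite('pics/crop.png',o);print(o.shape)
def rect(n,p):
    r=cv2.minAreaRect((p[:,:2]*1000).astype(np.float32));print(n,len(p),r,p.mean(0),np.ptp(p,0))
for nm,C in(('top',P),('scene',Q)):
    g=C[160:180,226:243] if nm=='top' else C
    rect(nm+' head',band(C,0.45,0.62,0.02,0.09,0.085,0.1))
    rect(nm+' knob',band(C,0.30,0.62,-0.16,0.09,0.113,0.13)) if nm=='top' else 0
    rect(nm+' stand',band(C,0.33,0.47,-0.33,-0.2,0.028,0.038))
    rect(nm+' key',band(C,0.33,0.47,-0.33,-0.2,0.06,0.1))
E
```

```text
table z -0.000377434798830123 -0.00024382556912616593
spin centre [ 0.5884 -0.0416  0.1225] sw [0.6289 0.0483 0.0642] stand [ 0.4997 -0.2931  0.0813] [ 0.5197 -0.284   0.0327]
(585, 652, 3)
top head 143 ((579.14453125, 51.64556884765625), (81.57609558105469, 45.97882843017578), 0.020532330498099327) [0.5955 0.0485 0.0925] [0.0816 0.046  0.0119]
top knob 625 ((535.1201171875, -32.35193634033203), (135.8607940673828, 156.26551818847656), 80.64611053466797) [ 0.585  -0.0426  0.1217] [0.1633 0.1357 0.017 ]
top stand 5 ((410.46875, -224.81658935546875), (0.33036038279533386, 25.453636169433594), 7.30534553527832) [ 0.4102 -0.2232  0.0325] [0.003  0.0253 0.0056]
top key 14 ((333.8852233886719, -248.93089294433594), (5.4314656257629395, 67.40965270996094), 1.812268614768982) [ 0.3336 -0.2639  0.0622] [0.0071 0.0674 0.0071]
scene head 68 ((578.268310546875, 53.40831756591797), (84.7484359741211, 26.918455123901367), 10.899209976196289) [0.58   0.0514 0.0921] [0.0823 0.0407 0.0111]
scene stand 56 ((378.2187805175781, -266.85052490234375), (68.63526153564453, 2.3713202476501465), 8.816786766052246) [ 0.3791 -0.2668  0.0328] [0.068  0.011  0.0098]
scene key 7 ((333.0398254394531, -281.53717041015625), (5.380180358886719, 5.409363746643066), 1.7955747842788696) [ 0.3328 -0.2819  0.0619] [0.0054 0.0054 0.0036]
```

View pics/crop.png

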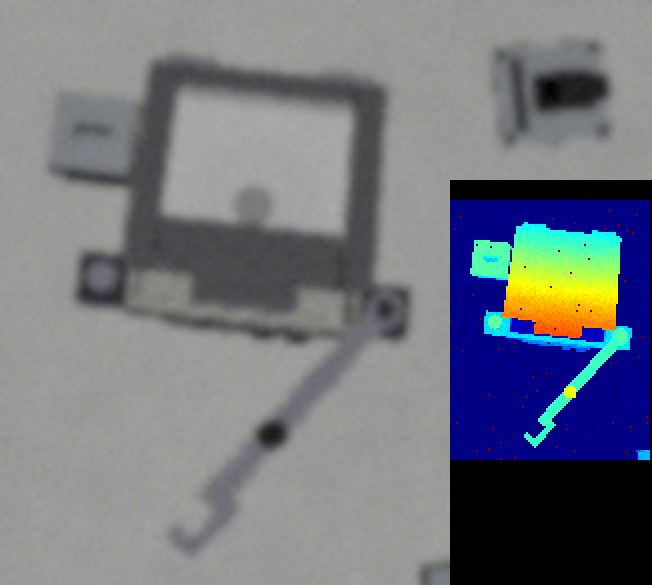

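The crop confirms the larger spinner. The slot is at crop (95,130), the stud at (100,278), the pivot at (385,307), the knob at (271,433), and the key handle is a dark bar lying along world y on the stand. Next I compute the geometry.

```bash
python3 - <<'E'
from h import *
np.set_printoptions(precision=4,suppress=True)
b=load('top');P=cloud(b)
f=lambda u,v:(u/4.5+215-.39,v/4.5+140-.39)
stud=ray(b,*f(101,277),.095);piv=ray(b,*f(386,307),.087);knob=ray(b,*f(271,433),.123);slot=ray(b,*f(95,130),.092)
print('stud',stud,'piv',piv,'d',np.linalg.norm((stud-piv)[:2]),'knob',knob,np.linalg.norm((knob-piv)[:2]),'slot',slot)
d=(stud-piv)[:2];yaw=np.arctan2(d[1],d[0])-np.pi/2;print('yaw from stud',yaw)
dk=(knob-piv)[:2];print('latch ang',np.arctan2(dk[1],dk[0])-np.pi/2-yaw)
# head rect by depth
W=P[140:270,215:315].reshape(-1,3)
def sel(P,x0,x1,y0,y1,z0,z1):
    m=(P[:,0]>x0)&(P[:,0]<x1)&(P[:,1]>y0)&(P[:,1]<y1)&(P[:,2]>z0)&(P[:,2]<z1);return P[m]
h=sel(W,.59,.66,.02,.08,.086,.098);print('head',len(h),cv2.minAreaRect((h[:,:2]*1000).astype(np.float32)),h.mean(0))
s=sel(W,.53,.57,.02,.07,.088,.1);print('stud',len(s),s.mean(0),np.ptp(s,0))
k=sel(W,.42,.53,-.1,.02,.115,.13);print('knob',len(k),k.mean(0),np.ptp(k,0))
# lid plane
L=sel(W,.54,.68,-.12,.03,.075,.2)
m=(L[:,2]>.1)|(L[:,0]>.6);L=L[m]
for i in range(5):
    A=np.c_[L[:,:2],np.ones(len(L))];c=np.linalg.lstsq(A,L[:,2],rcond=None)[0];r=L[:,2]-A@c;L=L[abs(r)<.004]
print('lid plane',c,len(L),'ang',np.arctan(np.hypot(*c[:2])),'yaw(up dir)',np.arctan2(-c[1],-c[0]),'zmax',L[:,2].max(),'zmin',L[:,2].min())
fr=L[L[:,2]>L[:,2].max()-.012];print('front mean',fr.mean(0),fr.min(0),fr.max(0))
# stand/key
S=P[195:245,340:395].reshape(-1,3)
t=S[(S[:,2]>.028)&(S[:,2]<.041)];print('stand',len(t),cv2.minAreaRect((t[:,:2]*1000).astype(np.float32)))
f2=S[(S[:,2]>.003)&(S[:,2]<.12)];print('foot',len(f2),cv2.minAreaRect((f2[:,:2]*1000).astype(np.float32)))
t=S[(S[:,2]>.075)&(S[:,2]<.095)];print('key',len(t),t.mean(0),np.ptp(t,0),cv2.minAreaRect((t[:,:2]*1000).astype(np.float32)))
E
```

```text
stud [0.5454 0.0432 0.095 ] piv [ 0.5296 -0.1167  0.087 ] d 0.1606536117766512 knob [ 0.4589 -0.0511  0.123 ] 0.09643806543911654 slot [0.6287 0.0474 0.092 ]
yaw from stud -0.09839814471223396
latch ang 0.9219011668879562
head 295 ((627.849609375, 47.80464172363281), (50.13591766357422, 44.174625396728516), 83.11668395996094) [0.6279 0.0496 0.0918]
stud 38 [0.5471 0.0436 0.0942] [0.0175 0.0157 0.0099]
knob 31 [ 0.4592 -0.0508  0.1224] [0.0122 0.0124 0.0089]
lid plane [-0.5952  0.0642  0.4769] 2369 ang 0.5394382057656228 yaw(up dir) -0.1074515979316045 zmax 0.1564920236034686 zmin 0.07521626667004777
front mean [ 0.5489 -0.0336  0.1486] [ 0.5414 -0.1036  0.1445] [0.5613 0.0286 0.1565]
stand 209 ((503.0176696777344, -302.4078369140625), (43.82432556152344, 46.93623352050781), 5.458766937255859)
foot 721 ((503.87091064453125, -303.92138671875), (132.82293701171875, 147.57516479492188), 0.026689358055591583)
key 69 [ 0.503  -0.3021  0.0828] [0.0153 0.0287 0.0106] ((503.0254821777344, -301.8666076660156), (14.371847152709961, 28.90202522277832), 5.865055084228516)
```

Emit:
{"op": "apply_moves", "data": {
  "dp": [
    [2, 1.7, 0],
    [3.6, 3.05, 0],
    [3.6, 3.05, 0],
    [3.6, 3.05, 0],
    [3.6, 3.05, 0],
    [3.6, 3.05, 0],
    [3.6, 3.05, 0],
    [3.6, 3.05, 0],
    [3.6, 3.05, 0],
    [3.6, 3.05, 0]
  ],
  "twist": [
    [0, 0, 0],
    [0, 0, 0],
    [0, 0, 0],
    [0, 0, 0],
    [0, 0, 0],
    [0, 0, 0],
    [0, 0, 0],
    [0, 0, 0],
    [0, 0, 0],
    [0, 0, 0]
  ],
  "grip": [0, 0, 0, 0, 0, 0, 0, 0, 0, 0]
}}

```text
time_s: 1.1
tool_pos: [0.428, 0.1704, 0.2262]
tool_rot: [[0.951, -0.31, -0.003], [-0.31, -0.951, -0.009], [-0.001, 0.01, -1.0]]
ft_force: [1.9, 0.6, -0.0]
width: -0.0002
```

```bash
cat >> h.py <<'E'
np.set_printoptions(precision=4,suppress=True)
def to(p,a=None):
    s=monitor.read_state();R=np.array(s['tool_rot']);d=R.T@(np.array(p)-s['tool_pos'])*100
    a0=np.arctan2(R[1,0],R[0,0]); tilt=R[:,2]
    print('t',round(s['time_s'],2),'pos',s['tool_pos'],'a',a0,'tilt',tilt,'F',s['ft_force'],'w',s['width'],'\n dp cm',d,'|',np.linalg.norm(d),'twist z',None if a is None else -(a-a0),'q',s['qpos'])
E
python3 -c "
from h import *
to([.555,-.039,.20],-.75)"
```

```text
t 1.1 pos [0.428  0.1704 0.2262] a -0.31498103563727337 tilt [-0.0035 -0.009  -1.    ] F [ 1.8798  0.6348 -0.0215] w -0.00018069686350454802 
 dp cm [18.5654 15.9457  2.7634] | 24.628758185357174 twist z 0.43501896436272663 q [ 0.8225 -0.333  -0.2596  0.0035 -1.6532  0.4336]
```

Emit:
{"op": "apply_moves", "data": {
  "dp": [
    [3.1, 2.7, 0.3],
    [3.1, 2.7, 0.4],
    [3.1, 2.7, 0.4],
    [3.1, 2.7, 0.4],
    [3.1, 2.7, 0.4],
    [2.5, 2.2, 0.4],
    [0, 0, 0],
    [0, 0, 0],
    [0, 0, 0]
  ],
  "twist": [
    [0, 0, 0],
    [0, 0, 0],
    [0, 0, 0],
    [0, 0, 0],
    [0, 0, 0],
    [0, 0, 0],
    [0, 0, 0.14],
    [0, 0, 0.14],
    [0, 0, 0.14]
  ],
  "grip": [0, 0, 0, 0, 0, 0, 0, 0, 0]
}}

```text
time_s: 2.0
tool_pos: [0.5536, -0.0515, 0.1987]
tool_rot: [[0.727, -0.686, -0.011], [-0.686, -0.727, -0.009], [-0.002, 0.014, -1.0]]
ft_force: [0.0, -0.0, 0.1]
width: 0.0003
```

```bash
python3 -c "
from h import *
to([.555,-.039,.17],-.75)"
```

```text
t 2.0 pos [ 0.5536 -0.0515  0.1987] a -0.7563803882483751 tilt [-0.0108 -0.0086 -0.9999] F [ 0.016  -0.0174  0.1058] w 0.0002838410870863001 
 dp cm [-0.7498 -1.0393  2.8605] | 3.134449684006545 twist z -0.006380388248375057 q [ 0.2721 -0.0689 -0.0841  0.0054 -1.5682  0.5423]
```

```bash
cat >> h.py <<'E'
def lev():
    R=np.array(monitor.read_state()['tool_rot']);print('level twist',R.T@np.cross(R[:,2],[0,0,-1]))
E
python3 -c "
from h import *
lev()
R=np.array(monitor.read_state()['tool_rot']);yaw=-.103;x=np.array([np.cos(yaw),np.sin(yaw),0]);C=np.array([.5925,-.0428,0])
H=C+.074*x+[0,0,.072]
pr=None
for th in (.54,.47,.40,.33,.26,.19,.12,.05,0):
    p=H-x*(.133*np.cos(th)-.005*np.sin(th))+[0,0,.133*np.sin(th)+.005*np.cos(th)]
    print(th,p,None if pr is None else R.T@(p-pr)*100);pr=p
"
```

```text
level twist [0.0137 0.002  0.    ]
0.54 [ 0.5552 -0.0389  0.1447] None
0.47 [ 0.5504 -0.0384  0.1367] [-0.3803  0.2814  0.8024]
0.4 [ 0.5462 -0.038   0.1284] [-0.335   0.2464  0.8335]
0.33 [ 0.5426 -0.0376  0.1198] [-0.2881  0.2101  0.8605]
0.26 [ 0.5395 -0.0373  0.111 ] [-0.2397  0.1728  0.8833]
0.19 [ 0.5371 -0.0371  0.102 ] [-0.1902  0.1347  0.9018]
0.12 [ 0.5354 -0.0369  0.0929] [-0.1398  0.0959  0.9159]
0.05 [ 0.5342 -0.0368  0.0836] [-0.0886  0.0566  0.9255]
0 [ 0.5338 -0.0367  0.077 ] [-0.0317  0.0162  0.6644]
```

Emit:
{"op": "apply_moves", "data": {
  "dp": [
    [-0.75, -1.05, 1.0],
    [0, 0, 1.2],
    [0, 0, 0.8]
  ],
  "twist": [
    [0.014, 0.002, 0],
    [0, 0, 0],
    [0, 0, 0]
  ],
  "grip": [0, 0, 0]
}}

```text
time_s: 2.3
tool_pos: [0.5553, -0.0377, 0.166]
tool_rot: [[0.73, -0.684, 0.001], [-0.684, -0.73, 0.002], [-0.001, -0.002, -1.0]]
ft_force: [0.1, 0.4, 0.4]
width: 0.0003
```

Emit:
{"op": "apply_moves", "data": {
  "dp": [
    [0, 0, 1.1],
    [0, 0, 0.9],
    [-0.4, 0.28, 0.8],
    [-0.34, 0.25, 0.83],
    [-0.3, 0.2, 0.86],
    [-0.24, 0.17, 0.88],
    [-0.19, 0.13, 0.9],
    [-0.14, 0.1, 0.9],
    [-0.09, 0.06, 0.7],
    [-0.03, 0.02, 0.4]
  ],
  "twist": [
    [0, 0, 0],
    [0, 0, 0],
    [0, 0, 0],
    [0, 0, 0],
    [0, 0, 0],
    [0, 0, 0],
    [0, 0, 0],
    [0, 0, 0],
    [0, 0, 0],
    [0, 0, 0]
  ],
  "grip": [0, 0, 0, 0, 0, 0, 0, 0, 0, 0]
}}

```text
time_s: 3.3
tool_pos: [0.5325, -0.0344, 0.0769]
tool_rot: [[0.734, -0.68, 0.002], [-0.68, -0.734, 0.0], [0.001, -0.002, -1.0]]
ft_force: [-12.6, 6.0, 24.1]
width: 0.0
```

Emit:
{"op": "apply_moves", "data": {
  "dp": [
    [0, 0, -1],
    [0, 0, -4],
    [0, 0, -3]
  ],
  "twist": [
    [0, 0, 0],
    [0, 0, 0],
    [0, 0, 0]
  ],
  "grip": [0, 0, 3.5]
}}

```text
time_s: 3.6
tool_pos: [0.5295, -0.0346, 0.1539]
tool_rot: [[0.734, -0.68, -0.008], [-0.68, -0.734, -0.001], [-0.005, 0.006, -1.0]]
ft_force: [0.6, 1.1, 0.6]
width: 0.0132
```

```bash
python3 - <<'E'
from h import *
to([.459,-.051,.15],-.75);lev()
a=snap('scene','s2');P=cloud(a)
yaw=-.103;x=np.array([np.cos(yaw),np.sin(yaw)]);y=np.array([-x[1],x[0]]);C=np.array([.5925,-.0428])
D=P[...,:2]-C;lx=D@x;ly=D@y
for nm,lo,hi in(('front frame',-.068,-.045),('mid',-.02,.02),('rear',.04,.066)):
    m=(lx>lo)&(lx<hi)&(abs(ly)<.06)&(P[...,2]>.05)&(P[...,2]<.13);print(nm,m.sum(),np.median(P[m][:,2]))
E
```

```text
t 3.6 pos [ 0.5295 -0.0346  0.1539] a -0.7471793901516661 tilt [-0.0084 -0.001  -1.    ] F [0.6087 1.0783 0.5548] w 0.01319371012875955 
 dp cm [-4.0519  5.9888  0.4469] | 7.2445483521382705 twist z 0.002820609848333877 q [ 0.313  -0.1334 -0.2229 -0.0016 -1.4896  0.5108]
level twist [ 0.0065  0.0055 -0.    ]
front frame 334 0.07652938892648281
mid 575 0.07561166237321848
rear 366 0.07613520707721727
```

Emit:
{"op": "apply_moves", "data": {
  "dp": [
    [-1.4, 2.0, 0.1],
    [-1.4, 2.0, 0.1],
    [-1.3, 2.0, 0.1],
    [0, 0, 0]
  ],
  "twist": [
    [0.006, 0.005, 0],
    [0, 0, 0],
    [0, 0, 0],
    [0, 0, 0]
  ],
  "grip": [3.5, 3.5, 3.5, 3.5]
}}

```text
time_s: 4.05
tool_pos: [0.4594, -0.051, 0.1572]
tool_rot: [[0.733, -0.68, 0.009], [-0.68, -0.733, 0.001], [0.005, -0.007, -1.0]]
ft_force: [0.3, 0.3, 0.7]
width: 0.0351
```

```bash
python3 - <<'E'
from h import *
to([.459,-.051,.096],-.75);lev()
c=snap('wrist','w1');P=cloud(c);z=P[...,2]
m=(z>.115)&(z<.128)&(np.hypot(P[...,0]-.459,P[...,1]+.051)<.025);print('knob by wrist',m.sum(),P[m].mean(0),np.ptp(P[m],0))
E
```

```text
t 4.05 pos [ 0.4594 -0.051   0.1572] a -0.7473589739930471 tilt [ 0.0085  0.0012 -1.    ] F [0.2735 0.342  0.7   ] w 0.03512816617157424 
 dp cm [-0.0624  0.0687  6.1243] | 6.124991231311197 twist z 0.002641026006952929 q [ 0.3299 -0.346  -0.3938  0.0016 -1.5145  0.4935]
level twist [-0.0067 -0.0054  0.    ]
knob by wrist 440 [ 0.4588 -0.0525  0.1222] [0.0153 0.0152 0.0097]
```

View pics/w1.png

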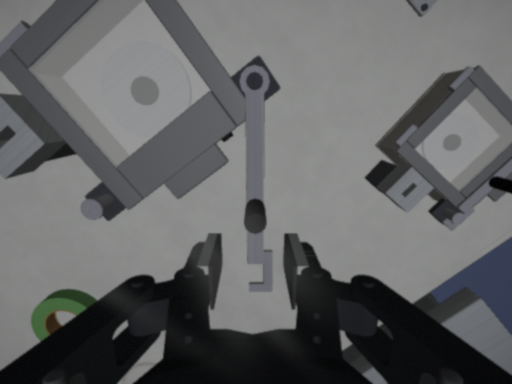

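The wrist view shows the knob at (255,215), centred between the fingers, and the lid closed. Now I descend around the knob.

Emit:
{"op": "apply_moves", "data": {
  "dp": [
    [0.05, 0.05, 2],
    [0.05, 0.05, 2],
    [0, 0, 1.6],
    [0, 0, 0.5],
    [0, 0, 0]
  ],
  "twist": [
    [-0.006, -0.005, 0],
    [0, 0, 0],
    [0, 0, 0],
    [0, 0, 0],
    [0, 0, 0]
  ],
  "grip": [3.5, 3.5, 3.5, 2.4, 2.2]
}}

```text
time_s: 4.6
tool_pos: [0.4627, -0.0517, 0.0947]
tool_rot: [[0.734, -0.68, 0.002], [-0.68, -0.734, 0.0], [0.001, -0.001, -1.0]]
ft_force: [-0.7, 0.6, 0.3]
width: 0.0219
```

```bash
python3 - <<'E'
from h import *
to([.459,-.052,.096],-.75);lev()
E
```

```text
t 4.6 pos [ 0.4627 -0.0517  0.0947] a -0.7472052595375344 tilt [ 0.0017  0.0002 -1.    ] F [-0.7369  0.5867  0.3117] w 0.02190286891286401 
 dp cm [-0.251   0.2737 -0.1311] | 0.39385517476153314 twist z 0.002794740462465639 q [ 0.3247 -0.31   -0.4801  0.0004 -1.3991  0.4988]
level twist [-0.0013 -0.0011  0.    ]
```

Already in contact on the driving side. Sweep.

Emit:
{"op": "apply_moves", "data": {
  "dp": [
    [0.0, -0.6, -0.1],
    [0.07, -0.8, 0],
    [0.07, -0.8, 0],
    [0.07, -0.8, 0],
    [0.07, -0.8, 0],
    [0.07, -0.8, 0]
  ],
  "twist": [
    [0, 0, 0.06],
    [0, 0, 0.085],
    [0, 0, 0.085],
    [0, 0, 0.085],
    [0, 0, 0.085],
    [0, 0, 0.085]
  ],
  "grip": [2.2, 2.2, 2.2, 2.2, 2.2, 2.2]
}}

```text
time_s: 5.2
tool_pos: [0.5028, -0.0281, 0.098]
tool_rot: [[0.314, -0.949, -0.002], [-0.949, -0.314, -0.002], [0.001, 0.003, -1.0]]
ft_force: [-2.2, -0.6, -1.2]
width: 0.0225
```

```bash
cat > k.py <<'E'
from h import *
s=monitor.read_state();piv=np.array([.5296,-.1167]);R=np.array(s['tool_rot'])
p=R.T[:2,:2]@(piv-np.array(s['tool_pos'])[:2])*100
print('pivot in tool cm',p,'lead cm',p[1]);to(s['tool_pos'],-1.67);lev()
# knob estimated: contact with trailing pad (pad at +y side, tool): knob centre = tcp + (w/2-.008) along +tool y
k=np.array(s['tool_pos'])[:2]+R[:2,1]*(s['width']/2-.008);d=k-piv
print('knob est',k,'rad',np.hypot(*d),'phi',np.arctan2(d[1],d[0])-np.pi/2+.103)
E
python3 k.py
```

```text
pivot in tool cm [9.255  0.2392] lead cm 0.23920666185427972
t 5.2 pos [ 0.5028 -0.0281  0.098 ] a -1.251046973187493 tilt [-0.0025 -0.0017 -1.    ] F [-2.2165 -0.55   -1.1853] w 0.02249714251126063 
 dp cm [0. 0. 0.] | 0.0 twist z 0.418953026812507 q [ 0.3456 -0.1949 -0.3801  0.0007 -1.3885 -0.026 ]
level twist [ 0.0029 -0.0008  0.    ]
knob est [ 0.4997 -0.0291] rad 0.09255429474885923 phi 0.432001037476073
```

Emit:
{"op": "apply_moves", "data": {
  "dp": [
    [0.02, -0.8, 0],
    [0.02, -0.8, 0],
    [0.02, -0.8, 0],
    [0.04, -0.8, 0],
    [0.03, -0.5, 0]
  ],
  "twist": [
    [0, 0, 0.085],
    [0, 0, 0.085],
    [0, 0, 0.085],
    [0, 0, 0.085],
    [0, 0, 0.05]
  ],
  "grip": [2.2, 2.2, 2.2, 2.2, 2.2]
}}

```text
time_s: 5.7
tool_pos: [0.5414, -0.0235, 0.1]
tool_rot: [[-0.088, -0.996, -0.006], [-0.996, 0.088, -0.004], [0.004, 0.005, -1.0]]
ft_force: [-1.5, 0.2, -0.8]
width: 0.0222
```

```bash
python3 k.py
```

```text
pivot in tool cm [9.3866 0.3591] lead cm 0.35908394124477083
t 5.7 pos [ 0.5414 -0.0235  0.1   ] a -1.658716735711895 tilt [-0.0056 -0.0036 -1.    ] F [-1.4555  0.1803 -0.8193] w 0.02218977905145657 
 dp cm [0. 0. 0.] | 0.0 twist z 0.011283264288104888 q [ 0.3287 -0.0854 -0.2786  0.0016 -1.3841 -0.417 ]
level twist [ 0.0053 -0.0041  0.    ]
knob est [ 0.5383 -0.0232] rad 0.09386803579949883 phi 0.009773628595659792
```

Emit:
{"op": "apply_moves", "data": {
  "dp": [
    [0, -0.2, 0.1],
    [0, -0.25, 0.1],
    [0, -0.25, 0]
  ],
  "twist": [
    [0.005, -0.004, 0.01],
    [0, 0, 0],
    [0, 0, 0]
  ],
  "grip": [2.2, 2.2, 2.2]
}}

```text
time_s: 6.0
tool_pos: [0.5421, -0.0237, 0.0997]
tool_rot: [[-0.097, -0.995, -0.018], [-0.995, 0.097, -0.001], [0.002, 0.018, -1.0]]
ft_force: [-13.7, 3.4, 3.6]
width: 0.0223
```

```bash
python3 k.py
```

```text
pivot in tool cm [9.3744 0.3372] lead cm 0.33717282745634786
t 6.0 pos [ 0.5421 -0.0237  0.0997] a -1.6684025225182686 tilt [-0.0185 -0.0005 -0.9998] F [-13.7375   3.4169   3.5673] w 0.022265287876963493 
 dp cm [0. 0. 0.] | 0.0 twist z 0.0015974774817313353 q [ 0.3231 -0.0711 -0.2632 -0.0054 -1.3964 -0.4198]
level twist [ 0.0183 -0.0023  0.    ]
knob est [ 0.539  -0.0234] rad 0.09374436508230684 phi 0.002788794491723992
```

Emit:
{"op": "apply_moves", "data": {
  "dp": [
    [0, 0.2, 0],
    [0, 0, 0],
    [0, 0, -2],
    [0, 0, -4],
    [0, 0, -5],
    [0, 0, -4],
    [0, 0, 0]
  ],
  "twist": [
    [0.01, 0, 0],
    [0.008, 0, 0],
    [0, 0, 0],
    [0, 0, 0],
    [0, 0, 0],
    [0, 0, 0],
    [0, 0, 0]
  ],
  "grip": [3.2, 3.6, 3.6, 4.5, 5, 5, 5]
}}

```text
time_s: 6.7
tool_pos: [0.5413, -0.0236, 0.2577]
tool_rot: [[-0.095, -0.995, 0.008], [-0.995, 0.095, -0.003], [0.002, -0.008, -1.0]]
ft_force: [0.0, 0.3, -0.2]
width: 0.0505
```

```bash
python3 - <<'E'
from h import *
to([.503,-.302,.20],-1.47);lev()
c=snap('wrist','w2');P=cloud(c);z=P[...,2]
m=(z>.113)&(z<.128)&(np.hypot(P[...,0]-.539,P[...,1]+.022)<.025);print('knob',m.sum(),P[m].mean(0),np.ptp(P[m],0))
E
```

```text
t 6.7 pos [ 0.5413 -0.0236  0.2577] a -1.6658439228417217 tilt [ 0.0077 -0.0032 -1.    ] F [ 0.0249  0.278  -0.1731] w 0.05045035885544483 
 dp cm [28.0628  1.2126  5.8282] | 28.687283676534488 twist z -0.1958439228417217 q [ 0.3314 -0.1174 -0.0224  0.0056 -1.6596 -0.4259]
level twist [-0.008  -0.0025 -0.    ]
knob 194 [ 0.5381 -0.0226  0.1223] [0.0151 0.0153 0.0117]
```

View pics/w2.png

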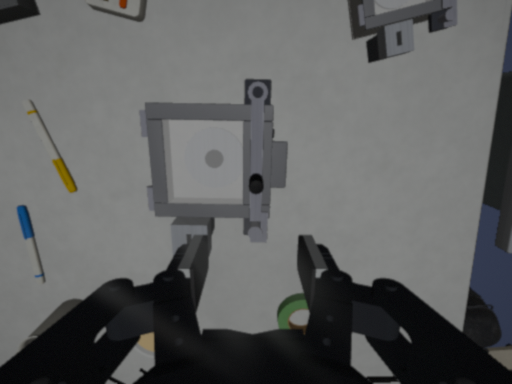

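The wrist view shows the bar lying across the lid with its hook at the stud (257,232), the knob at (257,183), and the lid flat. Next is the key.

Emit:
{"op": "apply_moves", "data": {
  "dp": [
    [3, 0.2, 0.5],
    [4.7, 0.2, 1],
    [4.7, 0.2, 1],
    [4.7, 0.2, 1],
    [4.7, 0.2, 1],
    [4.4, 0.2, 1],
    [1.5, 0, 0],
    [0, 0, 0],
    [0, 0, 0]
  ],
  "twist": [
    [-0.008, -0.002, 0],
    [0, 0, 0],
    [0, 0, 0],
    [0, 0, 0],
    [0, 0, 0],
    [0, 0, 0],
    [0, 0, -0.1],
    [0, 0, -0.1],
    [0, 0, 0]
  ],
  "grip": [5, 5, 5, 5, 5, 5, 5, 5, 5]
}}

```text
time_s: 7.65
tool_pos: [0.5002, -0.307, 0.1871]
tool_rot: [[0.116, -0.993, -0.007], [-0.993, -0.116, 0.004], [-0.005, 0.007, -1.0]]
ft_force: [0.5, -0.9, 1.2]
width: 0.05
```

```bash
cat > key.py <<'E'
from h import *
import sys
c=snap('wrist',sys.argv[1]);P=cloud(c);z=P[...,2]
m=(z>.07)&(z<.095)&(np.hypot(P[...,0]-.503,P[...,1]+.302)<.04);q=P[m];r=cv2.minAreaRect((q[:,:2]*1000).astype(np.float32))
print('key top',m.sum(),q.mean(0),np.percentile(q[:,2],[5,50,95]),r)
m=(z>.029)&(z<.0365)&(np.hypot(P[...,0]-.503,P[...,1]+.302)<.04);q=P[m];r2=cv2.minAreaRect((q[:,:2]*1000).astype(np.float32));print('stand',r2)
to([r[0][0]/1000,r[0][1]/1000,.045],-1.47);lev()
E
python3 key.py w3
```

```text
key top 507 [ 0.5016 -0.3053  0.0823] [0.0773 0.0829 0.0841] ((501.30291748046875, -304.0229797363281), (14.27117919921875, 29.437978744506836), 6.364926338195801)
stand ((501.16162109375, -303.5268859863281), (43.73822021484375, 46.32084655761719), 5.4375128746032715)
t 7.7 pos [ 0.5002 -0.3067  0.1872] a -1.4570119348255879 tilt [-0.0077  0.0039 -1.    ] F [-0.1992  0.6118 -0.606 ] w 0.04996363849964195 
 dp cm [-0.1891 -0.2428 14.2162] | 14.219543786260864 twist z 0.012988065174412089 q [-0.21    0.0125 -0.0227 -0.0023 -1.544   0.3239]
level twist [0.0072 0.0048 0.    ]
```

View pics/w3.png

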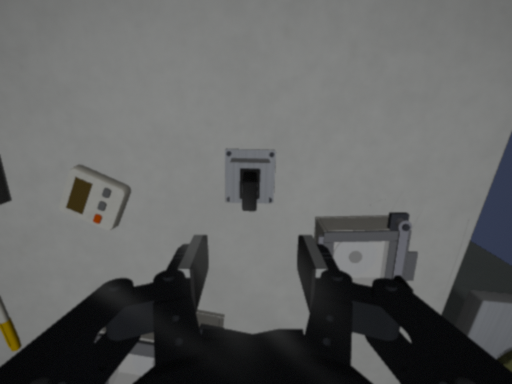

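The wrist view shows the key handle at (250,185) on the stand (250,175), with clear space around it for the fingers. The wrist and top measurements agree to 2 mm.

Emit:
{"op": "apply_moves", "data": {
  "dp": [
    [-0.2, -0.2, 2],
    [0, 0, 3],
    [0, 0, 2],
    [0, 0, 0]
  ],
  "twist": [
    [0.007, 0.005, 0.015],
    [0, 0, 0],
    [0, 0, 0],
    [0, 0, 0]
  ],
  "grip": [4, 4, 4, 4]
}}

```text
time_s: 8.1
tool_pos: [0.503, -0.3026, 0.1149]
tool_rot: [[0.09, -0.996, 0.003], [-0.996, -0.09, -0.001], [0.001, -0.003, -1.0]]
ft_force: [-0.6, 0.4, -1.0]
width: 0.0398
```

```bash
python3 key.py w4
```

```text
key top 930 [ 0.5017 -0.3057  0.0822] [0.0759 0.0829 0.0841] ((501.3904113769531, -303.9993591308594), (14.399781227111816, 29.19395637512207), 4.61702299118042)
stand ((501.4128112792969, -303.55401611328125), (43.976402282714844, 46.18431091308594), 5.4016008377075195)
t 8.15 pos [ 0.5036 -0.303   0.1167] a -1.4799275710495534 tilt [ 0.0047 -0.0024 -1.    ] F [-0.0887  0.325   0.6226] w 0.04004719261471715 
 dp cm [0.0601 0.2615 7.1712] | 7.176235963367962 twist z -0.00992757104955344 q [-0.1999  0.02   -0.1449  0.0014 -1.4009  0.2905]
level twist [-0.0045 -0.0028  0.    ]
```

Emit:
{"op": "apply_moves", "data": {
  "dp": [
    [0.05, 0.2, 2],
    [0, 0, 2],
    [0, 0, 1.8],
    [0, 0, 1],
    [0, 0, 0.3],
    [0, 0, 0],
    [0, 0, 0],
    [0, 0, 0]
  ],
  "twist": [
    [-0.004, -0.003, -0.005],
    [0, 0, 0],
    [0, 0, 0],
    [0, 0, 0],
    [0, 0, 0],
    [0, 0, 0],
    [0, 0, 0],
    [0, 0, 0]
  ],
  "grip": [4, 4, 4, 4, 4, 1, 0.5, 0.5],
  "force": 50
}}

```text
time_s: 8.95
tool_pos: [0.5054, -0.3047, 0.055]
tool_rot: [[0.093, -0.996, 0.008], [-0.996, -0.093, -0.007], [0.008, -0.008, -1.0]]
ft_force: [-1.8, -0.2, -2.4]
width: 0.0132
```

```bash
python3 key.py w5
```

```text
key top 3484 [ 0.505  -0.3086  0.0836] [0.0724 0.0841 0.0927] ((503.3619079589844, -308.1517028808594), (35.19251251220703, 35.48263931274414), 43.63457107543945)
stand ((502.21429443359375, -311.66656494140625), (44.40338134765625, 30.809682846069336), 3.7668590545654297)
t 9.0 pos [ 0.5054 -0.3047  0.0551] a -1.477518763154938 tilt [ 0.0085 -0.0068 -0.9999] F [-5.0875  0.3824 -0.0337] w 0.013075378069957377 
 dp cm [0.312  0.2472 1.013 ] | 1.088417830674063 twist z -0.007518763154938046 q [-0.2001  0.0558 -0.2239  0.0052 -1.2814  0.2919]
level twist [-0.0078 -0.0076 -0.    ]
```

Gripped 10 mm too high because the last rows fell short. I'll open, go lower, and grip again.

Emit:
{"op": "apply_moves", "data": {
  "dp": [
    [0, 0, 0],
    [0, 0.2, 0],
    [0.0, 0.1, 0.5],
    [0, 0, 0.5],
    [0, 0, 0.2],
    [0, 0, 0],
    [0, 0, 0],
    [0, 0, 0]
  ],
  "twist": [
    [-0.007, -0.007, 0],
    [0, 0, 0],
    [0, 0, 0],
    [0, 0, 0],
    [0, 0, 0],
    [0, 0, 0],
    [0, 0, 0],
    [0, 0, 0]
  ],
  "grip": [3, 3, 3, 3, 3, 3, 0.5, 0.5]
}}

```text
time_s: 9.8
tool_pos: [0.505, -0.3056, 0.045]
tool_rot: [[0.094, -0.996, 0.007], [-0.996, -0.094, -0.002], [0.003, -0.007, -1.0]]
ft_force: [-2.5, 0.4, 1.7]
width: 0.0137
```

```bash
python3 -c "
from h import *
to([.5014,-.304,.045],-1.475);lev()"
```

```text
t 9.8 pos [ 0.505  -0.3056  0.045 ] a -1.476965289108243 tilt [ 0.0072 -0.0021 -1.    ] F [-2.4849  0.3585  1.7379] w 0.013697390905150077 
 dp cm [-0.191   0.3478  0.0007] | 0.3967798275584449 twist z -0.001965289108242896 q [-0.2044  0.0666 -0.2301  0.0006 -1.2666  0.298 ]
level twist [-0.007  -0.0028 -0.    ]
```

Emit:
{"op": "apply_moves", "data": {
  "dp": [
    [0, 0, 0],
    [0, 0, -1],
    [0, 0, -2],
    [0, 0, -3],
    [0, 0, -4],
    [0, 0, -4],
    [0, 0, -3],
    [0, 0, 0]
  ],
  "twist": [
    [0, 0, 0],
    [0, 0, 0],
    [0, 0, 0],
    [0, 0, 0],
    [0, 0, 0],
    [0, 0, 0],
    [0, 0, 0],
    [0, 0, 0]
  ],
  "grip": [0.5, 0.5, 0.5, 0.5, 0.5, 0.5, 0.5, 0.5]
}}

```text
time_s: 10.6
tool_pos: [0.5034, -0.3052, 0.2247]
tool_rot: [[0.094, -0.996, 0.009], [-0.996, -0.094, -0.003], [0.003, -0.009, -1.0]]
ft_force: [-0.0, -0.4, 0.0]
width: 0.0136
```

```bash
python3 - <<'E'
from h import *
to([.6287,.0478,.2],-1.674);lev()
a=snap('scene','s3');w=snap('wrist','w6')
s=monitor.read_state();u,v=map(int,proj(a,s['tool_pos']));print(u,v)
A=cv2.imread('pics/s3.png')[max(v-60,0):v+60,u-60:u+60];A=cv2.resize(A,(384,384),interpolation=cv2.INTER_CUBIC)
cv2.imwrite('pics/v6.png',np.hstack([A,cv2.resize(cv2.imread('pics/w6.png'),(416,384))[:, :]]))
E
```

```text
t 10.6 pos [ 0.5034 -0.3052  0.2247] a -1.477158047320115 tilt [ 0.0092 -0.0026 -1.    ] F [-0.0022 -0.4063  0.0471] w 0.013600879758909574 
 dp cm [-33.9857 -15.7526   2.492 ] | 37.541728016690634 twist z 0.19684195267988502 q [-0.2043  0.0012  0.033   0.0007 -1.5931  0.298 ]
level twist [-0.0089 -0.0034 -0.    ]
305 268
```

View pics/v6.png

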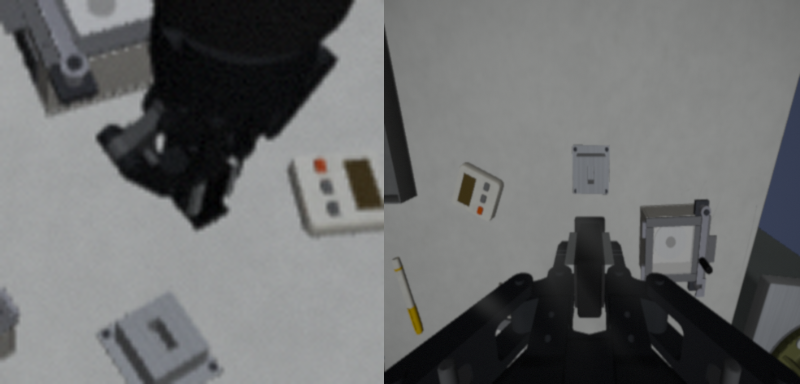

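The key is held and lifted, and the stand at (590,170) is empty. I move toward the slot at a safe height.

Emit:
{"op": "apply_moves", "data": {
  "dp": [
    [-2, -0.9, 0],
    [-3.8, -1.75, 0],
    [-4, -1.85, 0],
    [-4, -1.85, 0],
    [-4, -1.85, 0],
    [-4, -1.85, 0],
    [-4, -1.85, 0],
    [-3.5, -1.6, 0],
    [-2, -0.9, 0],
    [0, 0, 0]
  ],
  "twist": [
    [-0.009, -0.003, 0],
    [0, 0, 0],
    [0, 0, 0],
    [0, 0, 0],
    [0, 0, 0],
    [0, 0, 0],
    [0, 0, 0],
    [0, 0, 0.1],
    [0, 0, 0.1],
    [0, 0, 0]
  ],
  "grip": [0.5, 0.5, 0.5, 0.5, 0.5, 0.5, 0.5, 0.5, 0.5, 0.5]
}}

```text
time_s: 11.7
tool_pos: [0.6165, 0.0338, 0.2003]
tool_rot: [[-0.117, -0.993, -0.033], [-0.993, 0.117, 0.005], [-0.001, 0.033, -0.999]]
ft_force: [0.2, -1.0, -1.1]
width: 0.0133
```

```bash
cat > ins.py <<'E'
from h import *
import sys
t=sys.argv[1]
to([.6287,.0478,.18],-1.674);lev()
w=snap('wrist','w'+t);P=cloud(w);s=monitor.read_state();R=np.array(s['tool_rot']);L=((P-s['tool_pos'])@R)*1000
m=(L[...,2]<-30)&(L[...,2]>-46)&(abs(L[...,1])<7.5)&(abs(L[...,0])<25);q=L[m]
if m.sum(): print('handle top tool mm',m.sum(),q.min(0),q.max(0),q.mean(0),np.percentile(q[:,0],[2,98]))
z=P[...,2];m=(z>.087)&(z<.097)&(np.hypot(P[...,0]-.628,P[...,1]-.048)<.035);q=P[m]
print('head',m.sum(),cv2.minAreaRect((q[:,:2]*1000).astype(np.float32)) if m.sum()>10 else 0)
a=snap('scene','s'+t);Q=cloud(a);z=Q[...,2];m=(z>.087)&(z<.097)&(np.hypot(Q[...,0]-.628,Q[...,1]-.048)<.035);q=Q[m]
print('head scene',m.sum(),cv2.minAreaRect((q[:,:2]*1000).astype(np.float32)) if m.sum()>10 else 0)
g=np.array(s['tool_pos']);M=((Q-g)@R)*1000
m=(abs(M[...,0])<40)&(abs(M[...,1])<12)&(M[...,2]>6)&(M[...,2]<40);print('tongue scene',m.sum(),M[m].min(0) if m.sum() else 0,M[m].max(0) if m.sum() else 0)
u,v=map(int,proj(a,[.6287,.0478,.13]))
A=cv2.imread(f'pics/s{t}.png')[v-50:v+50,u-50:u+50];A=cv2.resize(A,(384,384),interpolation=cv2.INTER_CUBIC)
cv2.imwrite(f'pics/v{t}.png',np.hstack([A,cv2.resize(cv2.imread(f'pics/w{t}.png'),(416,384))]))
E
python3 ins.py 7
```

```text
t 11.7 pos [0.6165 0.0338 0.2003] a -1.687752835232532 tilt [-0.0329  0.0051 -0.9994] F [ 0.2458 -1.0135 -1.1155] w 0.01330639712607894 
 dp cm [-1.5345 -1.111   1.9965] | 2.752289379997281 twist z -0.013752835232532012 q [ 0.3687  0.115   0.1133 -0.0167 -1.5979 -0.4858]
level twist [0.0333 0.0012 0.    ]
handle top tool mm 2141 [-18.9175  -7.4905 -40.1491] [ 12.2668   7.4303 -30.0074] [ -0.6307   0.0806 -37.5526] [-16.8665  11.739 ]
head 1579 ((626.7294311523438, 49.03423309326172), (46.3662109375, 43.87464904785156), 83.60260009765625)
head scene 213 ((626.4069213867188, 48.36488342285156), (49.972267150878906, 45.57284927368164), 83.89783477783203)
tongue scene 40 [ -8.3128 -10.0546   6.0585] [16.1391 11.242  30.4233]
```

View pics/v7.png

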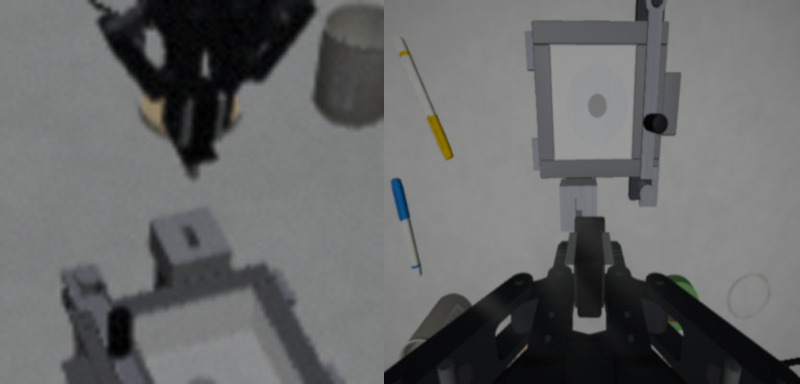

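```bash
cat > inh.py <<'E'
from h import *
import sys
def inh(w,s):
    P=cloud(w);R=np.array(s['tool_rot']);L=((P-s['tool_pos'])@R)*1000
    m=(L[...,2]<-34.5)&(L[...,2]>-43)&(abs(L[...,1])<6)&(abs(L[...,0])<25);q=L[m]
    A=np.c_[q[:,:2],np.ones(len(q))]
    for i in range(4):
        c=np.linalg.lstsq(A,q[:,2],rcond=None)[0];r=abs(q[:,2]-A@c);k=r<1.2;A=A[k];q=q[k]
    h=np.histogram(q[:,0],bins=np.arange(-22,20,2));print('top plane',c,len(q),'x range',np.percentile(q[:,0],[1,99]),'\n',h[0],h[1][0])
    # sharp edges in picture along handle centre line
inh(load(sys.argv[1]),monitor.read_state())
E
python3 inh.py w7
```

```text
top plane [  0.0061  -0.019  -37.3846] 1488 x range [-18.7154  10.2089] 
 [  0  37  89  81 103  90  93 110  95 107 108 102 110 105 110 124  24   0
   0   0] -22
```

Emit:
{"op": "apply_moves", "data": {
  "dp": [
    [-0.7, -0.5, 0],
    [-0.6, -0.4, 0],
    [0, 0, 0],
    [0, 0, 0]
  ],
  "twist": [
    [0.033, 0.001, -0.01],
    [0, 0, 0],
    [0, 0, 0],
    [0, 0, 0]
  ],
  "grip": [0.5, 0.5, 0.5, 0.5]
}}

```text
time_s: 12.2
tool_pos: [0.6254, 0.0401, 0.1995]
tool_rot: [[-0.105, -0.994, -0.003], [-0.994, 0.105, -0.001], [0.001, 0.002, -1.0]]
ft_force: [-0.2, 0.1, -1.0]
width: 0.0131
```

```bash
python3 ins.py 8;python3 inh.py w8
```

```text
t 12.2 pos [0.6254 0.0401 0.1995] a -1.6763565707861168 tilt [-0.0026 -0.001  -1.    ] F [-0.1821  0.0618 -0.9815] w 0.013102462570526162 
 dp cm [-0.805  -0.2499  1.9487] | 2.1232249502417626 twist z -0.0023565707861168406 q [ 0.3829  0.112   0.103  -0.0001 -1.5646 -0.4884]
level twist [ 0.0025 -0.0012 -0.    ]
handle top tool mm 2142 [-17.3393  -7.4878 -39.7551] [ 13.3961   7.4968 -30.0356] [  0.5448   0.1298 -37.4505] [-15.9108  12.853 ]
head 1706 ((626.6133422851562, 49.2731819152832), (46.495723724365234, 44.0188102722168), 83.52445220947266)
head scene 214 ((626.7516479492188, 47.32017517089844), (50.29188537597656, 45.15572738647461), 83.71757507324219)
tongue scene 39 [-10.7371  -9.4448   6.0492] [17.5017 11.6525 34.6712]
top plane [  0.0081  -0.0323 -38.011 ] 1485 x range [-16.2476  12.6994] 
 [  0   0  24  81  95  95 100 103  96 101  98 100  99 111 106 102 119  55
   0   0] -22
```

Emit:
{"op": "apply_moves", "data": {
  "dp": [
    [-0.6, -0.2, 1],
    [-0.1, 0, 2],
    [0, 0, 2],
    [0, 0, 0.8],
    [0, 0, 0]
  ],
  "twist": [
    [0.002, -0.001, 0],
    [0, 0, 0],
    [0, 0, 0],
    [0, 0, 0],
    [0, 0, 0]
  ],
  "grip": [0.5, 0.5, 0.5, 0.5, 0.5]
}}

```text
time_s: 12.8
tool_pos: [0.6286, 0.0472, 0.1381]
tool_rot: [[-0.107, -0.994, 0.0], [-0.994, 0.107, 0.001], [-0.001, 0.0, -1.0]]
ft_force: [0.2, -0.9, -0.8]
width: 0.0134
```

```bash
sed -i 's/.6287,.0478,.18/.6278,.0463,.13/' ins.py; sed -i 's/\[v-50:v+50,u-50:u+50\]/[v-25:v+35,u-30:u+30]/' ins.py; python3 ins.py 9;python3 inh.py w9
```

```text
t 12.8 pos [0.6286 0.0472 0.1381] a -1.677794180630474 tilt [ 0.     0.001 -1.   ] F [ 0.1637 -0.9062 -0.8234] w 0.013389145365279104 
 dp cm [0.1007 0.0666 0.8059] | 0.8148968727610542 twist z -0.0037941806304739867 q [ 0.3915  0.1289  0.0099 -0.0009 -1.4514 -0.4984]
level twist [ 0.0001  0.001  -0.    ]
handle top tool mm 2143 [-17.8398  -7.4908 -45.3962] [ 13.2226   7.486  -30.0101] [  0.3747   0.0774 -36.9297] [-15.6364  12.8087]
head 2115 ((626.3157958984375, 46.31227111816406), (40.788753509521484, 44.130008697509766), 83.51345825195312)
head scene 194 ((626.6873779296875, 48.40890884399414), (48.87896728515625, 45.0156135559082), 82.93721771240234)
tongue scene 33 [-6.384  -8.8728  6.0078] [16.1845 11.7996 31.7086]
top plane [  0.0072  -0.0382 -36.2973] 1465 x range [-16.4415  12.4379] 
 [  0   0  27  76  93  92 102  88  99 101 101 100 106 103 107 106 128  36
   0   0] -22
```

View pics/v9.png

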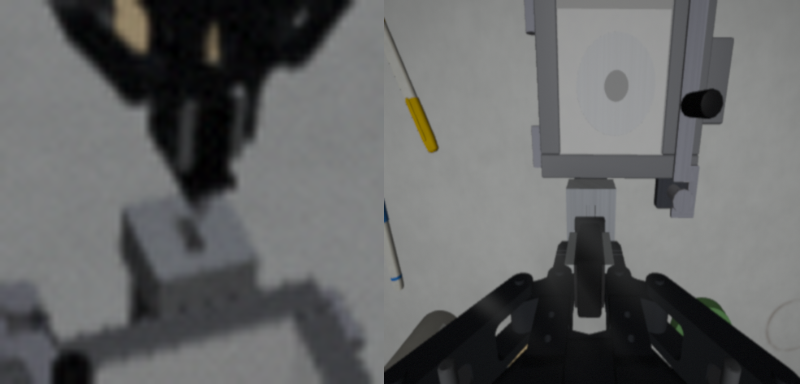

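The wrist view has the slot and head centred under the key (head columns 567–617, key at 590). The scene view shows the tongue just above the slot at (195,235). I descend gently.

Emit:
{"op": "apply_moves", "data": {
  "dp": [
    [0.1, 0.1, 0.5],
    [0, 0, 0.5],
    [0, 0, 0.4],
    [0, 0, 0.4],
    [0, 0, 0.4]
  ],
  "twist": [
    [0, 0, 0],
    [0, 0, 0],
    [0, 0, 0],
    [0, 0, 0],
    [0, 0, 0]
  ],
  "grip": [0.5, 0.5, 0.5, 0.5, 0.5]
}}

```text
time_s: 13.4
tool_pos: [0.63, 0.0464, 0.1215]
tool_rot: [[-0.106, -0.994, 0.009], [-0.994, 0.107, 0.002], [-0.003, -0.009, -1.0]]
ft_force: [-10.1, 2.9, 18.4]
width: 0.0132
```

```bash
python3 -c "
from h import *
to([.6278,.0463,.103],-1.678);lev()"
```

```text
t 13.4 pos [0.63   0.0464 0.1215] a -1.6774761461892924 tilt [ 0.0091  0.0021 -1.    ] F [-10.0608   2.9039  18.4235] w 0.013164772877317522 
 dp cm [0.042  0.2327 1.845 ] | 1.8600612482213643 twist z 0.0005238538107075197 q [ 0.3908  0.1297 -0.0204  0.0015 -1.4114 -0.4977]
level twist [-0.0088  0.0031  0.    ]
```

Chamfer contact is pushing toward -x, so I back off slightly and shift that way.

Emit:
{"op": "apply_moves", "data": {
  "dp": [
    [0, 0.1, -0.4],
    [0, 0.25, -0.1],
    [0, 0.15, 0],
    [0, 0, 0]
  ],
  "twist": [
    [-0.008, 0.003, 0],
    [0, 0, 0],
    [0, 0, 0],
    [0, 0, 0]
  ],
  "grip": [0.5, 0.5, 0.5, 0.5]
}}

```text
time_s: 13.8
tool_pos: [0.6247, 0.0471, 0.1265]
tool_rot: [[-0.106, -0.994, 0.001], [-0.994, 0.106, 0.0], [-0.0, -0.001, -1.0]]
ft_force: [-0.3, 0.1, -1.5]
width: 0.0137
```

```bash
python3 -c "
from h import *
to([.6265,.0463,.103],-1.678);lev()
s=snap('wrist','w10')";python3 inh.py w10
```

```text
t 13.8 pos [0.6247 0.0471 0.1265] a -1.6774049349206512 tilt [ 0.0007  0.0001 -1.    ] F [-0.2707  0.077  -1.4895] w 0.013715107746611848 
 dp cm [ 0.0621 -0.1893  2.3546] | 2.3629816747577084 twist z 0.0005950650793487 q [ 0.3945  0.1219 -0.0192  0.0002 -1.429  -0.5011]
level twist [-0.0007  0.0002 -0.    ]
top plane [  0.0082  -0.0268 -38.1252] 1453 x range [-16.3474  12.3457] 
 [  0   0  28  79 101  93  92 101  93  98 105  90 103 108  97 112 115  38
   0   0] -22
```

Emit:
{"op": "apply_moves", "data": {
  "dp": [
    [0.05, -0.2, 0],
    [0, 0, 0.3],
    [0, 0, 0.4],
    [0, 0, 0.4]
  ],
  "twist": [
    [0, 0, 0],
    [0, 0, 0],
    [0, 0, 0],
    [0, 0, 0]
  ],
  "grip": [0.5, 0.5, 0.5, 0.5]
}}

```text
time_s: 14.25
tool_pos: [0.6269, 0.0463, 0.1146]
tool_rot: [[-0.107, -0.994, 0.001], [-0.994, 0.107, 0.0], [-0.0, -0.001, -1.0]]
ft_force: [0.8, 0.7, -0.7]
width: 0.0133
```

```bash
python3 -c "
from h import *
to([.6268,.0463,.103],-1.678);lev()"
```

```text
t 14.25 pos [0.6269 0.0463 0.1146] a -1.677552507752343 tilt [ 0.0008  0.0002 -1.    ] F [ 0.751   0.6975 -0.7068] w 0.013271072412915178 
 dp cm [0.0029 0.0123 1.1586] | 1.1587115042260256 twist z 0.0004474922476569443 q [ 0.3917  0.132  -0.03    0.0001 -1.4079 -0.4985]
level twist [-0.0008  0.0003 -0.    ]
```

In the slot with no force. I push it home.

Emit:
{"op": "apply_moves", "data": {
  "dp": [
    [0, 0, 0.4],
    [0, 0, 0.4],
    [0, 0, 0.3],
    [0, 0, 0.3],
    [0, 0, 0.2]
  ],
  "twist": [
    [0, 0, 0],
    [0, 0, 0],
    [0, 0, 0],
    [0, 0, 0],
    [0, 0, 0]
  ],
  "grip": [0.5, 0.5, 0.5, 0.5, 0.5]
}}

```text
time_s: 14.75
tool_pos: [0.6271, 0.0462, 0.103]
tool_rot: [[-0.105, -0.994, 0.004], [-0.994, 0.105, -0.001], [0.001, -0.004, -1.0]]
ft_force: [-2.0, -0.0, 5.0]
width: 0.0134
```

```bash
python3 -c "
from h import *
to([.6268,.0463,.103],-1.678);lev()"
```

```text
t 14.75 pos [0.6271 0.0462 0.103 ] a -1.6759370499905253 tilt [ 0.0036 -0.0014 -1.    ] F [-1.9567 -0.0101  5.0384] w 0.013351936167556942 
 dp cm [-0.0073  0.0284  0.0024] | 0.029458269188761165 twist z 0.002062950009474651 q [ 0.3929  0.135  -0.0489  0.0027 -1.3841 -0.4985]
level twist [-0.0037 -0.001   0.    ]
```

Emit:
{"op": "apply_moves", "data": {
  "dp": [
    [0, 0, 0.3],
    [0, 0, 0.35]
  ],
  "twist": [
    [0, 0, 0],
    [0, 0, 0]
  ],
  "grip": [0.5, 0.5]
}}

```text
time_s: 14.95
tool_pos: [0.6277, 0.0461, 0.103]
tool_rot: [[-0.103, -0.995, 0.008], [-0.995, 0.103, -0.002], [0.002, -0.008, -1.0]]
ft_force: [-8.5, 2.3, 14.6]
width: 0.0136
```

Emit:
{"op": "apply_moves", "data": {
  "dp": [
    [0, 0.05, -0.1],
    [0, 0, 0],
    [0, 0, 0],
    [0, 0, -1],
    [0, 0, -3],
    [0, 0, -4],
    [0, 0, -4],
    [2, 0, -3],
    [4, 0, 0],
    [4, 0, 0]
  ],
  "twist": [
    [0, 0, 0],
    [0, 0, 0],
    [0, 0, 0],
    [0, 0, 0],
    [0, 0, 0],
    [0, 0, 0],
    [0, 0, 0],
    [0, 0, 0],
    [0, 0, 0],
    [0, 0, 0]
  ],
  "grip": [1.5, 3, 3.5, 3.5, 3.5, 3.5, 3.5, 3.5, 3.5, 3.5]
}}

```text
time_s: 15.95
tool_pos: [0.6154, -0.0523, 0.2618]
tool_rot: [[-0.097, -0.995, 0.007], [-0.995, 0.097, -0.004], [0.004, -0.008, -1.0]]
ft_force: [-0.3, -0.4, -1.6]
width: 0.0349
```

Emit:
{"op": "apply_moves", "data": {
  "dp": [
    [4, 4, 0],
    [3, 4, 0],
    [3, 4, 0],
    [2, 4, 0],
    [0, 3, 0],
    [0, 0, 0]
  ],
  "twist": [
    [0, 0, 0],
    [0, 0, 0],
    [0, 0, 0],
    [0, 0, 0],
    [0, 0, 0],
    [0, 0, 0]
  ],
  "grip": [3.5, 3.5, 3.5, 3.5, 3.5, 3.5]
}}

```text
time_s: 16.55
tool_pos: [0.4133, -0.1563, 0.2627]
tool_rot: [[-0.105, -0.994, 0.008], [-0.994, 0.104, -0.008], [0.007, -0.009, -1.0]]
ft_force: [0.1, 0.1, 0.2]
width: 0.0351
```

```bash
python3 - <<'E'
from h import *
to([.5,0,.25]);b=snap('top','t9');a=snap('scene','s9');P=cloud(b)
yaw=-.105;x=np.array([np.cos(yaw),np.sin(yaw)]);y=np.array([-x[1],x[0]]);C=np.array([.5925,-.0428])
W=P[130:275,210:320].reshape(-1,3);r=lambda p:p[:,:2]-C
D=r(W);lx=D@x;ly=D@y
def st(n,m): print(n,m.sum(),np.median(W[m],0),W[m].min(0)[2],W[m].max(0)[2],'local',np.median(lx[m]),np.median(ly[m]))
st('lid',(abs(lx)<.06)&(abs(ly)<.06)&(lx>-.04)&(W[:,2]<.15)&(W[:,2]>.05))
st('knob',(abs(lx+.055)<.025)&(abs(ly-.015)<.03)&(W[:,2]>.113)&(W[:,2]<.13))
st('bar near pivot',(abs(lx+.055)<.02)&(ly>-.07)&(ly<-.01)&(W[:,2]>.083)&(W[:,2]<.093))
st('bar far',(abs(lx+.055)<.02)&(ly>.03)&(ly<.06)&(W[:,2]>.083)&(W[:,2]<.093))
h=np.hypot(W[:,0]-.628,W[:,1]-.048)<.03
st('key top',h&(W[:,2]>.125)&(W[:,2]<.2));st('flange/head',h&(W[:,2]>.085)&(W[:,2]<.105))
A=cv2.resize(cv2.imread('pics/t9.png')[145:225,215:315],(500,400),interpolation=cv2.INTER_CUBIC)
B=cv2.resize(cv2.imread('pics/s9.png')[155:255,225:325],(300,300),interpolation=cv2.INTER_CUBIC)
B=cv2.copyMakeBorder(B,0,100,0,0,cv2.BORDER_CONSTANT);cv2.imwrite('pics/v11.png',np.hstack([A,B]))
E
```

```text
t 16.55 pos [ 0.4133 -0.1563  0.2627] a -1.6755278662591133 tilt [ 0.0078 -0.0076 -0.9999] F [0.1061 0.11   0.1995] w 0.03508977199613318 
 dp cm [-16.4623  -6.9762   1.2217] | 17.921104241649445 twist z None q [ 0.1066 -0.3918 -0.2382  0.0085 -1.7175 -0.21  ]
lid 1796 [ 0.6018 -0.045   0.076 ] 0.06911779498118631 0.08334005396788347 local 0.009762537319455367 -0.0004574346158303392
knob 33 [ 0.5392 -0.0196  0.1219] 0.11858124665456016 0.12801565751852584 local -0.05486180511060572 0.016714174161617187
bar near pivot 127 [ 0.5339 -0.0777  0.087 ] 0.08315066245549141 0.09250460067988442 local -0.05518795412733454 -0.04087137330223359
bar far 64 [0.5427 0.007  0.0875] 0.08351113964945589 0.0914801809563448 local -0.054742132210654985 0.044470139887152316
key top 82 [0.6276 0.0489 0.1401] 0.1250102886879192 0.14584943465772193 local 0.025255265546654478 0.09467108765301742
flange/head 223 [0.6211 0.047  0.0925] 0.0860515759057674 0.10411953823669462 local 0.01805447398940849 0.09294131816619007
```

View pics/v11.png

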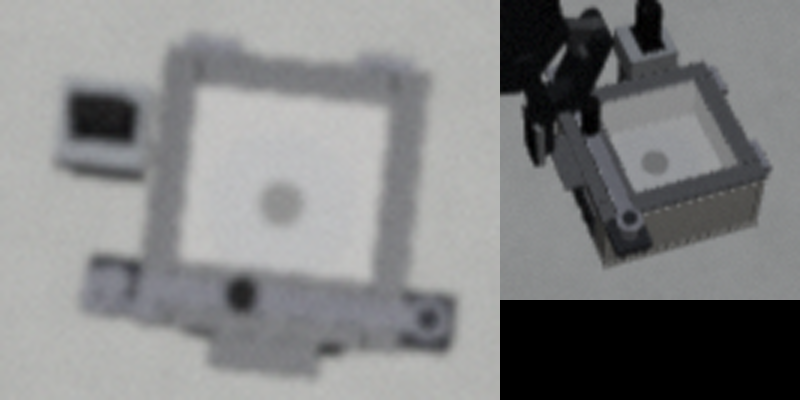

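The key top measures 0.140 (0.141 expected when home). The bar is parallel to the spinner's y axis to within about 0.01 rad, and the lid is flat at 76 mm. In the picture the hook is round the stud at (115,285) and the key is upright in the head at (100,115).

```bash
python3 -c "
from rig import job_done
print(job_done())"
```

```text
the job is handed in; nothing more can be done
None
```

The spin coater is ready to run and the job is handed in, at about 16.6 s on the robot's clock. I shut the lid, swung the latch onto the stud until it stopped, and pushed the tongue key home in the interlock slot. The arm then let go and moved clear.

**Last checks**
- **Lid:** flat at about 76 mm by depth camera; the given height is 77 mm.
- **Latch:** it took 14 N at its stop. The bar lies within about 0.01 rad of closed, and the top picture shows the hook at the stud.
- **Key:** its top is at 140 mm (141 mm expected when home), and it did not move under 15 N.
- **Robot:** clear of everything, with the wrist force near zero.

**What went wrong or disagreed**
- The first grip on the key was 10 mm too high, so I opened and gripped it again lower down.
- The first try at the slot touched the edge, at about 18 N down and 10 N sideways. I backed off, shifted about 3 mm, and it went in freely.
- The cameras disagreed by about 2 mm on the slot and key positions, which is within the stated calibration.
- I did not measure the other things on the table again at the end, but the arm did not come near the tape, timer or other items.

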